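# Cradle and clamp a bronze pipe for cleaning

### The arm

A 6-joint arm with a two-finger parallel gripper is mounted at the origin on the work surface. World frame = base frame: x ahead of the robot, y to its left, z up, the work surface at z = 0. Lengths are in m, angles in rad, forces in N, time in s.
With the tool pointing down it reaches from about 0.375 to 0.9 m from the base axis. Payload 3.1 kg.
Tool frame: the origin (TCP) lies between the finger pads; the fingertips stand 11 mm ahead of it and the grasp point (between the pads) lies 8 mm behind it; z points along the fingers, y is the line along which they close (so a half turn about z gives the same grasp; the last joint's range is limited). The gripper opens to 87 mm and grips with 3 to 60 N. Pads are 19 mm wide; open, the fingers measure 117 mm over their backs; the gripper's body (75 mm by 190 mm) begins 51 mm behind the grasp point.
Start: joints at [1.141, 0.527, 1.433, -0, 1.181, -0.178], TCP at [0.155, 0.605, 0.234] pointing down, gripper open.
Joint ranges: [-3.08, 3.08], [-0.75, 2.2], [0.22, 2.44], [-1.43, 4.57], [0, 2.65], [-2.85, 2.85]. Speed limits (rad/s): [2.79, 2.79, 3.14, 3.14, 3.14, 3.14].

### API

Orientations are given as a unit quaternion [x, y, z, w].
In Python, from rig import get_obs, camera, hand_in gives the robot as it stands.
- The arm moves only by the shell command python3 -m pendant 'ROWS' [FORCE]. ROWS is JSON, a list that holds one entry, the list of rows, each a list of 7 numbers: the shift along the tool's x, y, z in m, then the turn, a rotation vector about the tool's x, y, z in degrees, then the opening, from 0 (shut) to 1 (fully open). In form: [[[x, y, z, ax, ay, az, fingers], ...]]. A call has exactly 5 rows; each row shifts and turns the commanded pose from where the row before left it, along the tool's axes as they then stand; what a row does not reach is not made up. A row lasts 1/8 s, in which the tool goes at most 62.5 mm and 10.7 degrees, less where a joint would pass 70% of its speed; a pose out of reach is approached as far as the arm can. A call with a gripper value outside its range is refused whole. The fingers move at their own pace and stop on an object; FORCE is the grip in N (left out, the last holds). Time passes only in rows, so rows that do not move let the fingers close, or fill a call up. It gives the time, the measured TCP pose, the force, the opening and the grip force at its end, in the units of the state.
- get_obs(): the state, without advancing time (a new reading comes with each control period).
- camera(name): name is "scene" or "side" or "wrist"; returns a dict with "img" (400x640x3 uint8, red, green, blue), "intrinsics" (3x3 intrinsics, pixels), "R" (3x3) and "t" (3): a world point X has camera coordinates R X + t; the wrist camera has in their place "T_tool_cam" (4x4, takes a point from camera to tool coordinates, whose origin is the TCP and whose axes are the flange's). Camera axes: x right, y down, z forward; pixel columns grow to the right and rows downward; lengths in m; the calibration is good to about 2 mm. The wrist camera is an equidistant fisheye: a pixel r from the principal point sees the ray r / f radians off the axis. A picture is of the moment at which its call begins: read the wrist's pose just before it. There is no depth.
- hand_in(): hands the job in; it is judged then, once.
The state is a dict: "time": time; "q": joint angles; "joint_velocities": joint speeds; "joint_torque": joint torques, N m; "position": TCP position; "tool_rot": TCP orientation; "ft_force": force on the tool from outside, world axes, zero at the start; "moment": the same for the moment, N m; "grip_width": finger opening in m; "grip_force": force on a finger pad.
Only numpy, scipy, OpenCV 4.12 (cv2) and the standard library are available. Lean on these libraries where they do the work, as an engineer would, in place of code of your own. Each camera call takes 0.05 s, during which the arm holds its last target. There are 200 camera calls.

### The job

Roll the bronze pipe up the ramp, pushing it slowly with the fingertips all the way to the ramp's edge and without lifting it off, so that it drops into the steel vee under the blue clamp head; the head is low, so lean the tool to reach. Take the fingers away and let the pipe settle by itself, then press the red knob down until the rubber pad sits on the pipe, and let go. Leave the jar, the finds tray and the rotary tool where they are.

Things in the scene. Friction and masses are not known exactly. Their poses are not given: they have to be found in the camera images.
- pipe: Bronze pipe (stands as a solid cylinder) with green patina bands, 48 mm diameter, 120 mm long, about 0.38 kg. Origin on its axis at mid-length; its y axis lies along the pipe (its x and z turn as it rolls). It starts across the ramp against the two lugs at the low end and rolls freely; let go on the ramp it rolls back to the lugs. Push it low, below its axis; pushed above it, it can wedge.
- fixture: Blue clamping fixture, fixed to the bench. Origin on the bench under the vee; +x (horizontal) is the direction in which the pipe is rolled, y is along the vee, z up. All fixture places below are in this frame, heights over the bench. Footprint x -175 to +62 mm, y -100 to +100 mm.
- head (a point): Middle (x 0, y 0) of the underside of the blue clamp head over the vee, 122 mm high. Head x -66 to +34 mm, |y| under 45 mm, top 170 mm high; carried by a cross beam on posts at x 10 to 34 mm, |y| 82 to 98 mm. An upright gripper hits the head before the pipe is over the edge; one leaned about 40 degrees (fingertips down and forward along +x, body behind) reaches under.
- lugs (a point): On the ramp surface midway between the two black rest lugs, x -154 mm, 41 mm high. Lugs 9 mm high over the ramp, 12 mm thick, |y| 40 to 60 mm: an 80 mm gap between them for the fingers. The pipe resting against them has its axis at x -127 mm, 67 mm high.
- vee (a point): Point on the pipe's axis when it is seated: mid-length of the vee, 60 mm high; axes as the fixture's (y along the vee). The steel vee is 90 degrees, 48 mm wide at ramp level; its near flank ends at the ramp edge, its far flank rises to 24 mm above the edge as a stop. Once pushed past the edge the pipe drops 14 mm into it and centres itself.
- ramp_edge (a point): Middle of the upper edge of the aluminium ramp, x -24 mm, 50 mm high; axes as the fixture's. The ramp is 160 mm wide, runs from x -172 to -24 mm and rises 4 degrees to this edge. Side fences at |y| 74 to 80 mm, 7 mm over the ramp. The pipe goes over when its axis passes x -24 mm.
- clamp (a joint): Travel of the clamp plunger in the head, m: 0 fully up, grows downward, 0.042 at its lowest. With a seated pipe the rubber pad (28 x 40 mm) meets it at about 0.030. It moves straight down, stays where it is left, and takes about 4 N plus a little drag to push; stop at 10 to 15 N on the pipe. It starts between 0 and 0.006.
- knob_top (a point): Centre of the flat top of the red clamp knob (40 mm diameter, 24 mm tall) above the head, over the vee's centre; 243 mm over the bench when the clamp joint is 0, lower by the joint value. It is pushed straight down.
- jar: Amber glass jar, white cap, 56 mm diameter, 75 mm tall, standing; origin under its centre. Leave alone.
- finds_tray: White open tray 110 x 80 x 30 mm; origin under its centre. Leave alone.
- rotary_tool: Dark grey and teal hand-held rotary tool lying on the bench, 155 mm long, 36 mm high; origin under it, its x axis toward the bit. Leave alone.
There are look-alikes about, which are no part of the job. What is shaped like the pipe but purple or white is not meant.

How it is judged:
By the outcome, as a careful person would: the job done as asked, in the order asked, and still so for the second after the job is handed in, with the robot touching nothing.
It also fails if it takes over 48 s, if anything falls off the work surface, if the arm or the gripper's body presses on something with over 40 N, if the wrist force passes 120 N, or if a joint passes its speed limit or range.

## Working session

There is one attempt and no reset: what is moved stays moved. The work goes in short steps, Python scripts to look and compute and a shell command to move; the robot and the scene stay as the last step left them, time stands still between calls to the robot, and variables do not carry over. Pictures are saved under pics/ and viewed, at most 10 in all, crops included, and the job is handed in when it is done.

```bash
mkdir -p pics; ls; python3 - <<'E'
from rig import get_obs,camera
import cv2,numpy as np
o=get_obs();print({k:np.round(v,3).tolist() for k,v in o.items()})
for n in ["scene","side"]:
    c=camera(n);cv2.imwrite(f"pics/{n}0.png",c["img"][:,:,::-1]);np.savez(f"{n}0.npz",**c)
    print(n,c["intrinsics"].tolist(),(-c["R"].T@c["t"]).round(3),c["R"][2].round(3))
E
```

```text
pics
{'time': 0.0, 'q': [1.142, 0.528, 1.434, -0.0, 1.181, -0.179], 'joint_velocities': [0.001, -0.0, -0.0, -0.001, 0.0, -0.001], 'joint_torque': [-0.002, -44.004, -17.659, 0.063, 0.058, -0.0], 'position': [0.155, 0.605, 0.233], 'tool_rot': [0.125, 0.992, -0.001, -0.0], 'ft_force': [-0.03, 0.35, 0.866], 'moment': [0.059, -0.012, 0.012], 'grip_force': 0.0, 'grip_width': 0.087}
scene [[486.84426188495155, 0.0, 327.6835235348959], [0.0, 486.84426188495155, 197.3343928754576], [0.0, 0.0, 1.0]] [ 1.16  -0.367  1.156] [-0.456  0.317 -0.832]
side [[400.3941473601401, 0.0, 322.5279917420245], [0.0, 400.3941473601401, 199.95787757791373], [0.0, 0.0, 1.0]] [ 0.206 -0.924  0.768] [ 0.354  0.782 -0.513]
```

View pics/scene0.png

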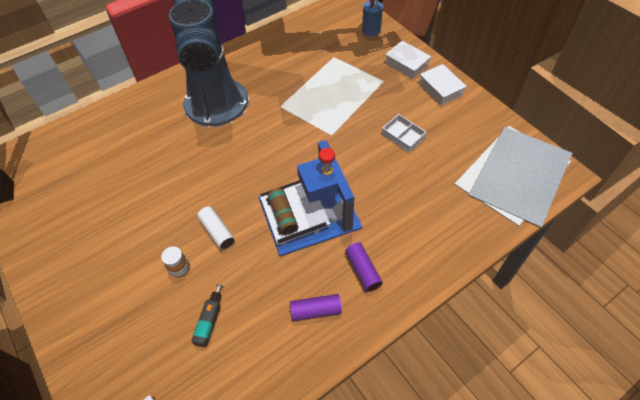

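View pics/side0.png

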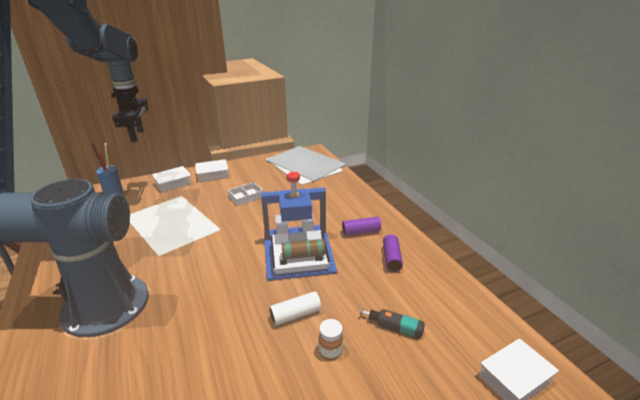

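The scene view shows the bronze pipe on the ramp at (283,212), the red knob at (327,156) and the blue base plate's corners near (262,185), (278,250) and (360,228). In the side view the knob is at (293,177) and the pipe at (303,249). Next I'll crop and enlarge both views.

```bash
cat > h.py <<'E'
import numpy as np,cv2
def load(n): return dict(np.load(n+".npz"))
def ray(c,p):
    K,R,t=c["intrinsics"],c["R"],c["t"]
    d=R.T@np.linalg.inv(K)@np.array([p[0],p[1],1.]); return -R.T@t,d/np.linalg.norm(d)
def onz(c,p,z):
    o,d=ray(c,p); return o+d*(z-o[2])/d[2]
def tri(c1,p1,c2,p2):
    P=[c["intrinsics"]@np.c_[c["R"],c["t"]] for c in(c1,c2)]
    X=cv2.triangulatePoints(P[0],P[1],np.array(p1,float).reshape(2,1),np.array(p2,float).reshape(2,1))[:,0]
    return X[:3]/X[3]
def proj(c,X):
    x=(c["R"]@np.atleast_2d(X).T).T+c["t"]; x=x@c["intrinsics"].T; return x[:,:2]/x[:,2:]
E
python3 - <<'E'
from h import *
for n,(x0,y0,w,h) in {"scene":(245,130,130,130),"side":(245,160,110,125)}.items():
    c=load(n+"0");im=c["img"][y0:y0+h,x0:x0+w]
    hsv=cv2.cvtColor(c["img"],cv2.COLOR_RGB2HSV)
    red=cv2.inRange(hsv,(0,200,90),(5,255,255))|cv2.inRange(hsv,(174,200,90),(180,255,255))
    roi=np.zeros_like(red);roi[y0:y0+60,x0:x0+w]=1
    red*=roi
    blue=cv2.inRange(hsv,(106,150,50),(119,255,255));roi[y0:y0+h]=0;roi[y0:y0+h,x0:x0+w]=1;blue*=roi
    cn,_=cv2.findContours(red,0,1)
    k=max(cn,key=cv2.contourArea);print(n,"red",cv2.boundingRect(k),cv2.contourArea(k),cv2.minEnclosingCircle(k))
    hull=cv2.convexHull(np.argwhere(blue)[:,::-1].astype(np.int32))
    print("blue hull",cv2.approxPolyDP(hull,2,True)[:,0].tolist())
    cv2.imwrite(f"crop_{n}.png",cv2.resize(im,None,fx=4.6,fy=4.6,interpolation=cv2.INTER_CUBIC)[:,:,::-1])
a=cv2.imread("crop_scene.png");b=cv2.imread("crop_side.png")
for n,i in(("sc",a),("si",b)): cv2.imwrite(f"pics/crop_{n}.png",i)
E
```

```text
scene red (320, 149, 14, 11) 72.5 ((326.5, 154.0), 6.800835609436035)
blue hull [[280, 254], [278, 247], [298, 166], [319, 143], [325, 142], [352, 195], [360, 227]]Traceback (most recent call last):
  File "<stdin>", line 10, in <module>
ValueError: max() iterable argument is empty
```

```bash
python3 - <<'E'
from h import *
for n,(x0,y0,w,h) in {"scene":(245,130,130,130),"side":(245,160,110,125)}.items():
    c=load(n+"0");im=c["img"][y0:y0+h,x0:x0+w]
    hsv=cv2.cvtColor(c["img"],cv2.COLOR_RGB2HSV)
    red=cv2.inRange(hsv,(0,150,70),(6,255,255))|cv2.inRange(hsv,(170,150,70),(180,255,255))
    m=np.zeros_like(red);m[y0:y0+50,x0:x0+w]=red[y0:y0+50,x0:x0+w]
    ys,xs=np.nonzero(m);print(n,"red",xs.min(),xs.max(),ys.min(),ys.max(),len(xs))
    print(cv2.cvtColor(im,cv2.COLOR_RGB2HSV)[17,48])
    cv2.imwrite(f"pics/crop_{n[:2]}.png",cv2.resize(im,None,fx=4.6,fy=4.6,interpolation=cv2.INTER_CUBIC)[:,:,::-1])
E
```

```text
scene red 319 334 148 162 194
[ 14 148 201]
side red 287 298 172 178 65
[  1 164 229]
```

View pics/crop_sc.png

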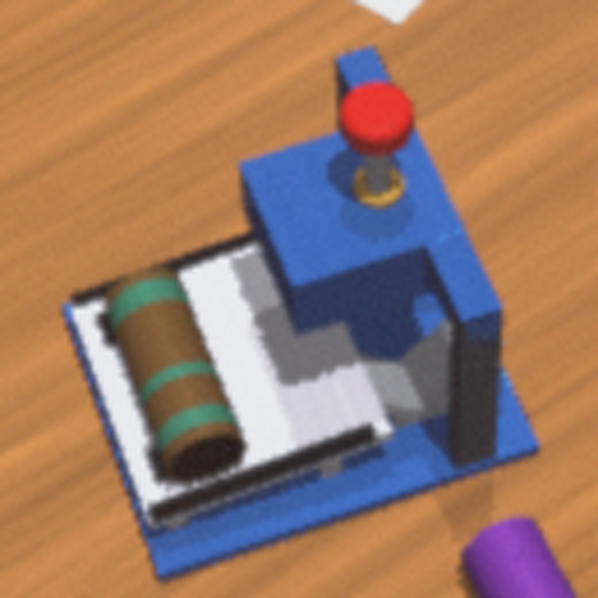

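View pics/crop_si.png

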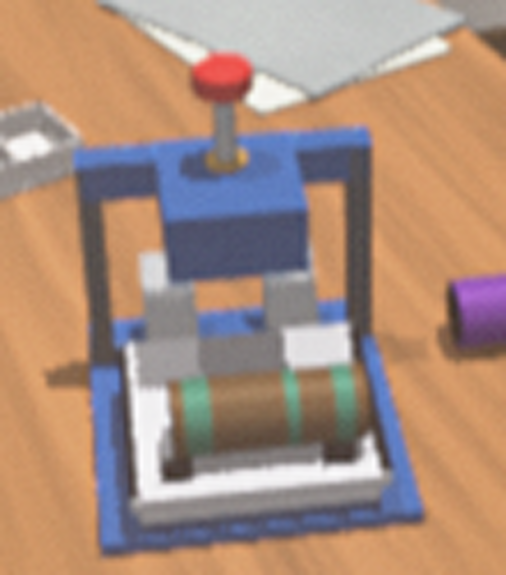

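The crops show the knob top at crop (375,108) in scene and (222,70) in side, and the head's front-top corners at scene (240,165) and (298,290) and side (160,215) and (305,207). The plate corners and the pipe resting against the lugs are clear too. I'll fit x, y, yaw and clamp height to these points.

```bash
cat > fit.py <<'E'
from h import *
from scipy.optimize import least_squares
S={"scene":((245,130),[((375,108),'k'),((240,165),(-66,45,170)),((298,290),(-66,-45,170)),((160,578),(-175,-100,0)),((538,452),(62,-100,0))]),
"side":((245,160),[((222,70),'k'),((160,215),(-66,45,170)),((305,207),(-66,-45,170)),((170,278),(-66,45,122)),((303,270),(-66,-45,122)),((103,550),(-175,100,0)),((424,518),(-175,-100,0))])}
C={n:load(n+"0") for n in S}
def tf(p,X):
    c,s=np.cos(p[2]),np.sin(p[2]); return np.array([p[0]+c*X[0]-s*X[1],p[1]+s*X[0]+c*X[1],X[2]])
def res(p):
    r=[]
    for n,(o,L) in S.items():
        for uv,X in L:
            X=np.array((0,0,243-1e3*p[3]) if X=='k' else X)/1e3
            r.append(proj(C[n],tf(p,X))[0]-(np.array(o)+(np.array(uv)+.5)/4.6-.5))
    return np.array(r)
if __name__=="__main__":
    f=least_squares(lambda p:res(p).ravel(),[0.5,0.2,1.2,.003],loss="soft_l1")
    print(f.x.round(4),np.degrees(f.x[2]));print(res(f.x).round(1).tolist())
    print("tri knob",tri(C["scene"],np.array([245,130])+np.array([375,108])/4.6-.4,C["side"],np.array([245,160])+np.array([222,70])/4.6-.4))
    np.save("fix.npy",f.x)
    for X in [(-.127,0,.067),(-.154,0,.041),(0,0,.243)]: print(tf(f.x,X).round(4))
E
python3 fit.py
```

```text
[0.5525 0.0557 1.3095 0.0061] 75.02887775032761
[[0.6, 1.1], [-0.1, -0.1], [-0.6, -0.2], [0.9, 2.1], [1.0, 0.7], [-0.9, -0.8], [0.0, 0.5], [-0.0, -0.5], [-1.2, 0.9], [0.7, -0.2], [-0.9, 1.3], [-0.6, 0.3]]
tri knob [0.55194963 0.0540256  0.23796327]
[ 0.5197 -0.067   0.067 ]
[ 0.5127 -0.0931  0.041 ]
[0.5525 0.0557 0.243 ]
```

```bash
python3 - <<'E'
from h import *
p=np.load("fix.npy");c,s=np.cos(p[2]),np.sin(p[2])
def inv(X): d=X[:2]-p[:2]; return np.array([c*d[0]+s*d[1],-s*d[0]+c*d[1]]).round(4)
sc,si=load("scene0"),load("side0")
for n,(cm,o) in {"sc":(sc,(245,130)),"si":(si,(245,160))}.items():
    im=cm["img"];x0,y0=o;hsv=cv2.cvtColor(im,cv2.COLOR_RGB2HSV)
    m=cv2.inRange(hsv,(72,60,40),(92,255,255));m2=np.zeros_like(m);m2[y0:y0+125,x0:x0+125]=m[y0:y0+125,x0:x0+125]
    k,_,st,ce=cv2.connectedComponentsWithStats(m2)
    for i in range(1,k):
        if st[i,4]>5: print(n,"green",ce[i].round(1),st[i,4],inv(onz(cm,ce[i],.085)))
def o(u,v,X):return np.array([X[0]+(u+.5)/4.6-.5,X[1]+(v+.5)/4.6-.5])
print("near end",inv(onz(sc,o(208,455,(245,130)),.067)))
print("side ends (silhouette)",inv(onz(si,o(175,425,(245,160)),.067)),inv(onz(si,o(370,405,(245,160)),.067)))
for nm,u,v,z in [("jar",173,252,.075),("tray",404,133,.0),("tool",207,318,.018),("white",215,228,.024)]: print(nm,onz(sc,(u,v),z).round(3))
E
python3 -m pendant '[[[0,0,-0.045,0,0,0,0.345],[0,0,-0.045,0,0,0,0.345],[-0.031,-0.029,0,0,0,0,0.345],[-0.031,-0.029,0,0,0,0,0.345],[-0.031,-0.029,0,0,0,0,0.345]]]'
python3 -m pendant '[[[-0.031,-0.029,0,0,0,0,0.345],[-0.031,-0.029,0,0,0,0,0.345],[-0.031,-0.029,0,0,0,0,0.345],[-0.031,-0.029,0,0,0,0,0.345],[-0.031,-0.029,0,0,0,0,0.345]]]'
```

```text
sc green [276.  193.9] 64 [-0.1327  0.0393]
sc green [282.8 211.1] 30 [-0.1328 -0.0189]
sc green [286.5 221. ] 52 [-0.1334 -0.0511]
si green [307.9 245.1] 17 [-0.1445 -0.0239]
si green [319.2 244. ] 23 [-0.1445 -0.0559]
si green [287.4 247.2] 39 [-0.1445  0.0335]
near end [-0.1306 -0.0649]
side ends (silhouette) [-0.1406  0.0472] [-0.1409 -0.0733]
jar [ 0.467 -0.361  0.075]
tray [0.473 0.407 0.   ]
tool [ 0.644 -0.375  0.018]
white [ 0.436 -0.237  0.024]
time: 0.72
position: [0.2238, 0.4968, 0.3232]
tool_rot: [0.125, 0.992, -0.0, -0.0]
ft_force: [0.0, -0.0, 0.8]
grip_width: 0.045
grip_force: 0.0
time: 1.35
position: [0.3381, 0.3178, 0.3233]
tool_rot: [0.125, 0.992, -0.0, -0.0]
ft_force: [0.9, 0.7, 0.2]
grip_width: 0.0302
grip_force: 0.0
```

```bash

python3 -m pendant '[[[-0.0275,-0.043,0,0,0,0,0.345],[-0.0275,-0.043,0,0,0,0,0.345],[-0.0275,-0.043,0,0,0,0,0.345],[-0.0275,-0.043,0,0,0,0,0.345],[-0.0275,-0.043,0,0,0,0,0.345]]]'
python3 -m pendant '[[[-0.0275,-0.043,0,0,0,0,0.345],[-0.0275,-0.043,0,0,0,0,0.345],[-0.0275,-0.043,0,0,0,0,0.345],[-0.0275,-0.043,0,0,0,0,0.345],[-0.0275,-0.043,0,0,0,0,0.345]]]'
python3 -m pendant '[[[0,0,0,0,0,10,0.345],[0,0,0,0,0,10,0.345],[0,0,0,0,0,10,0.345],[0,0,0,0,0,10,0.345],[0,0,0,0,0,10,0.345]]]'
python3 -m pendant '[[[0,0,0,0,0,10,0.345],[0,0,0,0,0,10,0.345],[0,0,0,0,0,10,0.345],[0,0,0,0,0,10,0.345],[0,0,0,0,0,0,0.345]]]'
python3 -c "
from rig import get_obs;from scipy.spatial.transform import Rotation as R
o=get_obs();print(o['q'],o['position']);print(R.from_quat(o['tool_rot']).as_matrix().round(3))"
```

```text
time: 1.98
position: [0.4176, 0.0752, 0.3234]
tool_rot: [0.125, 0.992, 0.0, -0.0]
ft_force: [0.5, -0.4, -0.5]
grip_width: 0.0299
grip_force: 0.0
time: 2.6
position: [0.4975, -0.1672, 0.3232]
tool_rot: [0.125, 0.992, 0.0, -0.0]
ft_force: [1.2, 0.7, 0.4]
grip_width: 0.03
grip_force: 0.0
time: 3.22
position: [0.4971, -0.1655, 0.3231]
tool_rot: [0.535, 0.845, -0.0, -0.001]
ft_force: [-1.1, 0.3, 0.2]
grip_width: 0.0299
grip_force: 0.0
time: 3.85
position: [0.4971, -0.1655, 0.3232]
tool_rot: [0.789, 0.614, -0.0, -0.0]
ft_force: [-0.7, 0.0, -0.4]
grip_width: 0.0299
grip_force: 0.0
[-5.34819794e-01  2.90975420e-01  1.56551589e+00 -3.32552702e-05
  1.28609041e+00 -2.86027685e-01] [ 0.49713074 -0.16550037  0.32315561]
[[ 0.246  0.969 -0.001]
 [ 0.969 -0.246  0.   ]
 [ 0.    -0.001 -1.   ]]
```

```bash

python3 -m pendant '[[[0,0,0,0,0,0.7,0.345],[0,0,0,0,9,0,0.345],[0,0,0,0,9,0,0.345],[0,0,0,0,9,0,0.345],[0,0,0,0,9,0,0.345]]]'
python3 -m pendant '[[[0,0,0,0,9,0,0.345],[0,0,0,0,0,0,0.345],[0,0,0,0,0,0,0.345],[0,0,0,0,0,0,0.345],[0,0,0,0,0,0,0.345]]]'
cat > st.py <<'E'
from rig import get_obs
from h import *
from scipy.spatial.transform import Rotation as R
p=np.load("fix.npy");c,s=np.cos(p[2]),np.sin(p[2]);F=np.array([[c,-s,0],[s,c,0],[0,0,1]])
o=get_obs();M=F.T@R.from_quat(o['tool_rot']).as_matrix()
P=F.T@(o['position']-np.array([p[0],p[1],0]))
if __name__=="__main__":
    print("t",o['time'],"q",o['q'].round(2),"fixpos mm",(P*1e3).round(1),"F",(F.T@o['ft_force']).round(1));print(M.round(3))
E
python3 st.py
python3 - <<'E'
from rig import camera,get_obs
import cv2,numpy as np
o=get_obs();c=camera("wrist");np.savez("w1.npz",pos=o['position'],quat=o['tool_rot'],**c);cv2.imwrite("pics/w1.png",c["img"][:,:,::-1]);print(c["intrinsics"],c["T_tool_cam"].round(3))
E
```

```text
time: 4.47
position: [0.4976, -0.1661, 0.3241]
tool_rot: [0.754, 0.579, 0.248, -0.188]
ft_force: [0.4, 0.6, 0.2]
grip_width: 0.0302
grip_force: 0.0
time: 5.1
position: [0.4977, -0.1648, 0.3244]
tool_rot: [0.733, 0.563, 0.303, -0.232]
ft_force: [1.0, -0.4, 0.6]
grip_width: 0.0303
grip_force: 0.0
t 5.1 q [-0.88  0.45  1.56  0.61  1.64 -0.74] fixpos mm [-227.2   -4.   324.4] F [-0.1 -1.1  0.6]
[[ 0.708  0.     0.706]
 [ 0.001 -1.    -0.001]
 [ 0.706  0.002 -0.708]]
[[309.70691629   0.         320.25908003]
 [  0.         309.70691629 202.65012845]
 [  0.           0.           1.        ]] [[ 0.001 -0.954 -0.301  0.084]
 [ 1.     0.     0.001 -0.001]
 [-0.001 -0.301  0.954 -0.151]
 [ 0.     0.     0.     1.   ]]
```

View pics/w1.png

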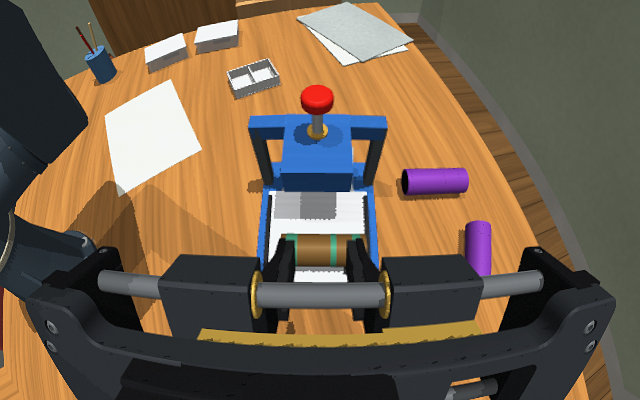

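The wrist view shows the tool lined up behind the fixture: pipe at about (320,250) between the fingers, knob at (317,94), head's front face bottom at row 190. I'll check the fit against this view.

```bash
python3 - <<'E'
from h import *
from scipy.spatial.transform import Rotation as R
w=load("w1");p=np.load("fix.npy");c,s=np.cos(p[2]),np.sin(p[2]);F=np.array([[c,-s,0],[s,c,0],[0,0,1]]);f0=np.array([p[0],p[1],0])
T=np.eye(4);T[:3,:3]=R.from_quat(w["quat"]).as_matrix();T[:3,3]=w["pos"];T=T@w["T_tool_cam"];K=w["intrinsics"]
def pw(X):
    x=np.linalg.inv(T)@np.r_[f0+F@(np.array(X)/1e3),1];r=np.hypot(x[0],x[1]);th=np.arctan2(r,x[2]);return np.array([K[0,2]+K[0,0]*th*x[0]/r,K[1,2]+K[0,0]*th*x[1]/r]).round(1)
for n,X in {"knob":(0,0,237),"hTL":(-66,45,170),"hTR":(-66,-45,170),"hBL":(-66,45,122),"hBR":(-66,-45,122),"beamL":(10,98,170),"beamR":(10,-98,170),"pipeL":(-127,60,91),"pipeR":(-127,-60,91)}.items(): print(n,pw(X))
hsv=cv2.cvtColor(w["img"],cv2.COLOR_RGB2HSV)
b=cv2.inRange(hsv,(106,150,120),(119,255,255));
for row in (120,160,182,186): print(row,np.nonzero(b[row,240:400])[0][[0,-1]]+240)
g=cv2.inRange(hsv,(72,60,40),(92,255,255));ys,xs=np.nonzero(g[225:280,270:380]);print("green",xs.min()+270,xs.max()+270)
for r in (238,245): print(r, hsv[r,268:372,0].tolist())
E
```

```text
knob [317.1  95.3]
hTL [280.8 172.4]
hTR [353.5 172.5]
hBL [284.5 191.5]
hBR [350.2 191.5]
beamL [247.1 127.3]
beamR [387.9 127.4]
pipeL [273.9 241.1]
pipeR [360.8 241.2]
120 [250 385]
160 [282 351]Traceback (most recent call last):
  File "<stdin>", line 10, in <module>
IndexError: index 0 is out of bounds for axis 0 with size 0
```

```bash

python3 -m pendant '[[[-0.0233,0.0005,0.0327,0,0,0,0.276],[-0.0233,0.0005,0.0327,0,0,0,0.276],[-0.0233,0.0005,0.0327,0,0,0,0.276],[-0.0233,0.0005,0.0327,0,0,0,0.276],[-0.0233,0.0005,0.0327,0,0,0,0.276]]]'
python3 -m pendant '[[[-0.0155,0.0003,0.0218,0,0,0,0.276],[-0.0133,0.0003,0.0187,0,0,0,0.276],[-0.0102,0,0.0129,0,0,0,0.276],[0,0,0,0,0,0,0.276],[0,0,0,0,0,0,0.276]]]'
python3 st.py
```

```text
time: 5.78
position: [0.509, -0.1341, 0.1247]
tool_rot: [0.733, 0.563, 0.304, -0.232]
ft_force: [0.1, -0.1, -0.9]
grip_width: 0.0241
grip_force: 0.0
time: 6.4
position: [0.5121, -0.1249, 0.0608]
tool_rot: [0.733, 0.562, 0.304, -0.232]
ft_force: [0.3, 0.3, -0.1]
grip_width: 0.0241
grip_force: 0.0
t 6.4 q [-0.82  0.85  1.74  0.72  1.15 -1.06] fixpos mm [-184.8   -7.6   60.8] F [ 0.4 -0.2 -0.1]
[[ 0.707 -0.002  0.707]
 [-0.    -1.    -0.002]
 [ 0.707  0.001 -0.707]]
```

```bash

python3 -m pendant '[[[0.0027,0,0.0029,0,0,0,0.276],[0.0027,0,0.0029,0,0,0,0.276],[0.0027,0,0.0029,0,0,0,0.276],[0.002,0,0.0022,0,0,0,0.276],[0.002,0,0.0022,0,0,0,0.276]]]'
python3 -m pendant '[[[0.0022,0,0.0021,0,0,0,0.276],[0.0022,0,0.002,0,0,0,0.276],[0.0022,0,0.002,0,0,0,0.276],[0.0022,0,0.002,0,0,0,0.276],[0.0022,0,0.002,0,0,0,0.276]]]'
python3 -m pendant '[[[0.00226,0,0.00197,0,0,0,0.276],[0.00226,0,0.00197,0,0,0,0.276],[0.00226,0,0.00197,0,0,0,0.276],[0.00226,0,0.00197,0,0,0,0.276],[0.00226,0,0.00197,0,0,0,0.276]]]'
python3 st.py
python3 - <<'E'
from rig import camera
import cv2,numpy as np
a=camera("scene")["img"][130:260,245:375];b=camera("side")["img"][160:285,245:355]
f=lambda i:cv2.resize(i,(400,400),interpolation=cv2.INTER_CUBIC)
cv2.imwrite("pics/p1.png",np.hstack([f(a),f(b)])[:,:,::-1])
E
```

```text
time: 7.02
position: [0.5165, -0.1074, 0.0595]
tool_rot: [0.733, 0.562, 0.304, -0.232]
ft_force: [0.1, -0.8, -0.3]
grip_width: 0.024
grip_force: 0.5
time: 7.65
position: [0.5203, -0.0927, 0.0602]
tool_rot: [0.733, 0.562, 0.304, -0.233]
ft_force: [-1.1, -1.4, -0.5]
grip_width: 0.0241
grip_force: 0.5
time: 8.28
position: [0.5241, -0.0783, 0.0612]
tool_rot: [0.733, 0.562, 0.304, -0.233]
ft_force: [-0.3, -0.7, -0.5]
grip_width: 0.0242
grip_force: 0.5
t 8.275 q [-0.74  0.84  1.78  0.78  1.1  -1.05] fixpos mm [-136.7   -7.2   61.2] F [-0.7  0.1 -0.5]
[[ 0.707 -0.002  0.707]
 [-0.001 -1.    -0.001]
 [ 0.707 -0.    -0.707]]
```

View pics/p1.png

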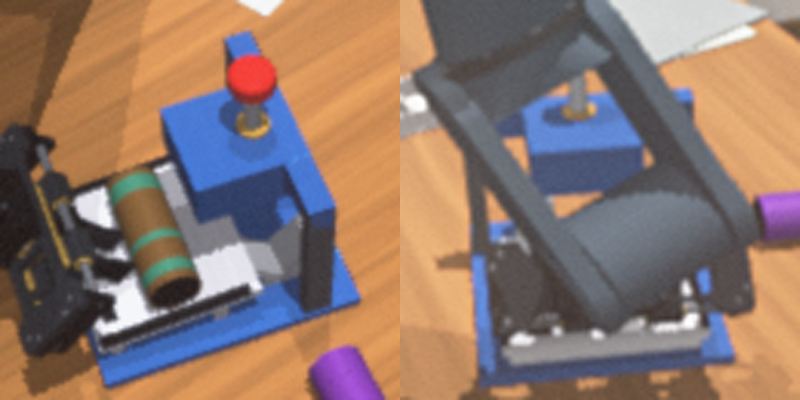

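The scene half of this pair shows the pipe off the lugs, square across the ramp ahead of the fingertips at about (155,238) in the crop. The arm hides it in the side view. I'll keep pushing at the same slow pace.

```bash

python3 -m pendant '[[[0.00226,0,0.00197,0,0,0,0.276],[0.00226,0,0.00197,0,0,0,0.276],[0.00226,0,0.00197,0,0,0,0.276],[0.00226,0,0.00197,0,0,0,0.276],[0.00226,0,0.00197,0,0,0,0.276]]]'
python3 -m pendant '[[[0.00226,0,0.00197,0,0,0,0.276],[0.00226,0,0.00197,0,0,0,0.276],[0.00226,0,0.00197,0,0,0,0.276],[0.00226,0,0.00197,0,0,0,0.276],[0.00226,0,0.00197,0,0,0,0.276]]]'
python3 -m pendant '[[[0.00226,0,0.00197,0,0,0,0.276],[0.00226,0,0.00197,0,0,0,0.276],[0.00226,0,0.00197,0,0,0,0.276],[0.00226,0,0.00197,0,0,0,0.276],[0.00226,0,0.00197,0,0,0,0.276]]]'
python3 -m pendant '[[[0.00226,0,0.00197,0,0,0,0.276],[0.00226,0,0.00197,0,0,0,0.276],[0.00226,0,0.00197,0,0,0,0.276],[0.00226,0,0.00197,0,0,0,0.276],[0.00226,0,0.00197,0,0,0,0.276]]]'
python3 st.py
```

```text
time: 9.0
position: [0.528, -0.0638, 0.0622]
tool_rot: [0.733, 0.562, 0.304, -0.233]
ft_force: [-0.1, -1.8, -0.3]
grip_width: 0.0241
grip_force: 0.5
time: 9.62
position: [0.5319, -0.0494, 0.0633]
tool_rot: [0.733, 0.562, 0.304, -0.233]
ft_force: [-0.3, -0.4, 0.7]
grip_width: 0.0239
grip_force: 0.5
time: 10.25
position: [0.5358, -0.035, 0.0643]
tool_rot: [0.733, 0.562, 0.304, -0.233]
ft_force: [-0.1, -0.5, 0.3]
grip_width: 0.0238
grip_force: 0.5
time: 10.88
position: [0.5397, -0.0205, 0.0653]
tool_rot: [0.733, 0.562, 0.304, -0.233]
ft_force: [-0.6, -1.6, -0.1]
grip_width: 0.0239
grip_force: 0.5
t 10.875 q [-0.64  0.83  1.81  0.86  1.05 -1.03] fixpos mm [-76.9  -7.3  65.3] F [-1.7  0.1 -0.1]
[[ 0.707 -0.002  0.707]
 [-0.001 -1.    -0.001]
 [ 0.707 -0.    -0.707]]
```

```bash

python3 -m pendant '[[[0.00226,0,0.00197,0,0,0,0.276],[0.00226,0,0.00197,0,0,0,0.276],[0.00226,0,0.00197,0,0,0,0.276],[0.00226,0,0.00197,0,0,0,0.276],[0.0015,0,0.0013,0,0,0,0.276]]]'
python3 -m pendant '[[[0.00113,0,0.001,0,0,0,0.276],[0.00113,0,0.001,0,0,0,0.276],[0.00113,0,0.001,0,0,0,0.276],[0,0,0,0,0,0,0.276],[0,0,0,0,0,0,0.276]]]'
python3 st.py
python3 - <<'E'
from rig import camera
import cv2,numpy as np
a=camera("scene")["img"][130:260,245:375];b=camera("wrist")["img"][60:310,200:450]
f=lambda i:cv2.resize(i,(400,400),interpolation=cv2.INTER_CUBIC)
cv2.imwrite("pics/p2.png",np.hstack([f(a),f(b)])[:,:,::-1])
E
```

```text
time: 11.5
position: [0.5432, -0.0068, 0.0663]
tool_rot: [0.733, 0.562, 0.304, -0.233]
ft_force: [0.5, -0.1, -1.2]
grip_width: 0.0238
grip_force: 0.0
time: 12.12
position: [0.5445, -0.0029, 0.0665]
tool_rot: [0.733, 0.562, 0.304, -0.233]
ft_force: [-0.2, -1.5, -0.4]
grip_width: 0.0241
grip_force: 0.0
t 12.125 q [-0.6   0.82  1.82  0.88  1.04 -1.02] fixpos mm [-58.6  -7.4  66.5] F [-1.5 -0.2 -0.4]
[[ 0.707 -0.002  0.707]
 [-0.001 -1.    -0.001]
 [ 0.707  0.    -0.707]]
```

View pics/p2.png

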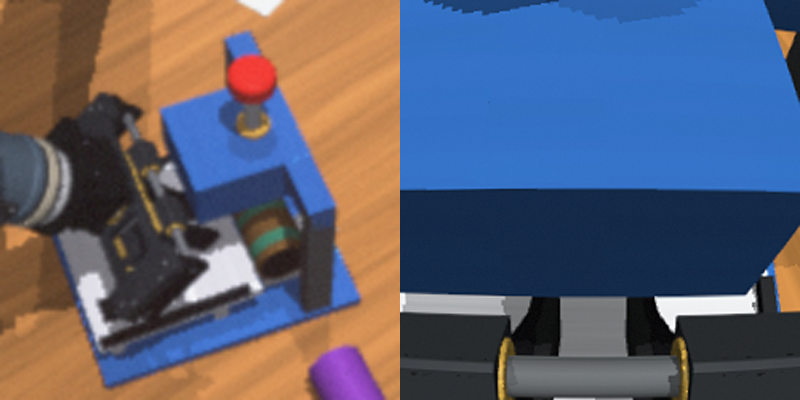

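The pipe is gone from the ramp and lies in the vee at about (272,240) in the scene half, clear of the fingers. I'll back out along the tool axis and look.

```bash

python3 -m pendant '[[[0,0,-0.02,0,0,0,0.276],[0,0,-0.04,0,0,0,0.276],[0,0,-0.05,0,0,0,0.2],[0,0,-0.05,0,0,0,0.1],[0,0,-0.04,0,0,0,0]]]'
python3 st.py
python3 - <<'E'
from rig import camera
import cv2,numpy as np
a=camera("scene")["img"][130:260,245:375];b=camera("wrist")["img"][60:310,200:450]
f=lambda i:cv2.resize(i,(400,400),interpolation=cv2.INTER_CUBIC)
cv2.imwrite("pics/p3.png",np.hstack([f(a),f(b)])[:,:,::-1])
E
```

```text
time: 12.85
position: [0.5071, -0.142, 0.2102]
tool_rot: [0.734, 0.562, 0.304, -0.231]
ft_force: [0.2, -0.1, -0.5]
grip_width: 0.006
grip_force: 0.0
t 12.85 q [-0.84  0.6   1.68  0.64  1.4  -0.87] fixpos mm [-202.7   -7.2  210.2] F [-0.1 -0.3 -0.5]
[[ 0.709 -0.003  0.706]
 [-0.001 -1.    -0.004]
 [ 0.706  0.002 -0.709]]
```

View pics/p3.png

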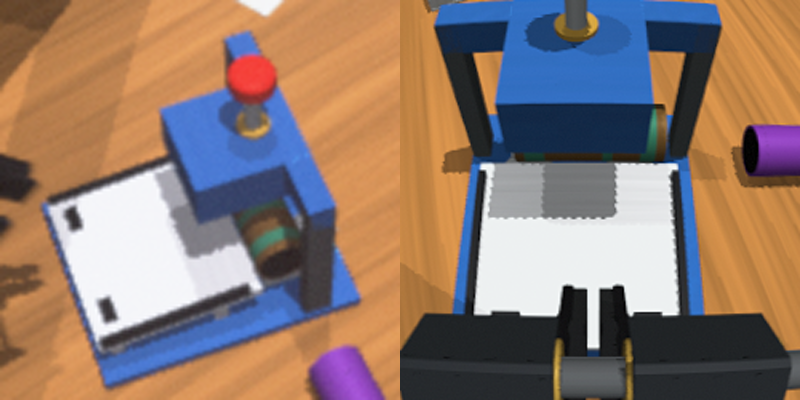

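The pipe sits square in the vee: the ramp is empty in both halves, and the pipe shows under the head at about (270,245) in scene and (590,155) in wrist. Now I'll raise the tool and stand it upright over the knob.

```bash

python3 -m pendant '[[[0.026,0,-0.026,0,0,0,0],[0.026,0,-0.026,0,0,0,0],[0.026,0,-0.026,0,0,0,0],[0,0,0,0,-9,0,0],[0,0,0,0,-9,0,0]]]'
python3 -m pendant '[[[0,0,0,0,-9,0,0],[0,0,0,0,-9,0,0],[0,0,0,0,-9,0,0],[0,0,0,0,0,0,0],[0,0,0,0,0,0,0]]]'
python3 st.py
```

```text
time: 13.58
position: [0.507, -0.1398, 0.3182]
tool_rot: [0.773, 0.591, 0.183, -0.141]
ft_force: [-0.2, 0.3, -0.7]
grip_width: 0.0005
grip_force: 0.0
time: 14.2
position: [0.5071, -0.1393, 0.3177]
tool_rot: [0.794, 0.608, 0.0, -0.001]
ft_force: [-0.1, 0.3, 0.1]
grip_width: -0.0001
grip_force: 0.0
t 14.2 q [-0.48  0.3   1.57  0.    1.28 -0.22] fixpos mm [-200.1   -6.6  317.7] F [0.2 0.2 0.1]
[[ 1.    -0.002  0.002]
 [-0.002 -1.     0.002]
 [ 0.002 -0.002 -1.   ]]
```

```bash

python3 -m pendant '[[[0.04,-0.0013,0,0,0,0,0],[0.04,-0.0013,0,0,0,0,0],[0.04,-0.0013,0,0,0,0,0],[0.04,-0.0013,0,0,0,0,0],[0.04,-0.0013,0,0,0,0,0]]]'
python3 -m pendant '[[[0,0,0.02,0,0,0,0],[0,0,0.02,0,0,0,0],[0,0,0.01,0,0,0,0],[0,0,0.005,0,0,0,0],[0,0,0,0,0,0,0]]]'
python3 st.py
```

```text
time: 14.82
position: [0.5536, 0.0549, 0.3176]
tool_rot: [0.795, 0.607, -0.0, -0.001]
ft_force: [0.6, -0.5, -0.6]
grip_width: 0.0003
grip_force: 0.0
time: 15.45
position: [0.5536, 0.0547, 0.2632]
tool_rot: [0.794, 0.608, 0.0, -0.0]
ft_force: [0.7, -0.3, 0.9]
grip_width: 0.0006
grip_force: 0.0
t 15.45 q [-0.1   0.4   1.57  0.    1.17  0.16] fixpos mm [ -0.6  -1.3 263.2] F [-0.1 -0.7  0.9]
[[ 1.    -0.003  0.   ]
 [-0.003 -1.     0.   ]
 [ 0.    -0.    -1.   ]]
```

```bash

python3 -m pendant '[[[0,0,0.003,0,0,0,0],[0,0,0.003,0,0,0,0],[0,0,0.003,0,0,0,0],[0,0,0.003,0,0,0,0],[0,0,0.003,0,0,0,0]]]'
python3 -m pendant '[[[0,0,0.003,0,0,0,0],[0,0,0.003,0,0,0,0],[0,0,0.003,0,0,0,0],[0,0,0.003,0,0,0,0],[0,0,0.002,0,0,0,0]]]'
python3 st.py
```

```text
time: 16.08
position: [0.5534, 0.0555, 0.2486]
tool_rot: [0.794, 0.608, 0.0, 0.0]
ft_force: [-1.4, -0.0, 4.2]
grip_width: -0.0
grip_force: 2.1
time: 16.7
position: [0.5534, 0.0554, 0.234]
tool_rot: [0.794, 0.608, 0.0, -0.0]
ft_force: [-1.3, 0.3, 3.7]
grip_width: 0.0005
grip_force: 2.0
t 16.7 q [-0.1   0.43  1.61  0.    1.1   0.16] fixpos mm [  0.  -1. 234.] F [-0.   1.3  3.7]
[[ 1.    -0.002  0.   ]
 [-0.002 -1.     0.   ]
 [ 0.    -0.    -1.   ]]
```

Knob moving at about 4 N. I expect the pad to meet the pipe with the TCP near 0.224.

```bash

python3 -m pendant '[[[0,0,0.002,0,0,0,0],[0,0,0.002,0,0,0,0],[0,0,0.0015,0,0,0,0],[0,0,0.001,0,0,0,0],[0,0,0,0,0,0,0]]]'
python3 -m pendant '[[[0,0,0.001,0,0,0,0],[0,0,0.0005,0,0,0,0],[0,0,0.0005,0,0,0,0],[0,0,0,0,0,0,0],[0,0,0,0,0,0,0]]]'

```

```text
time: 17.32
position: [0.5534, 0.0554, 0.2275]
tool_rot: [0.794, 0.608, 0.0, -0.0]
ft_force: [-0.9, 0.4, 2.4]
grip_width: 0.0005
grip_force: 1.1
time: 17.95
position: [0.5534, 0.0554, 0.2257]
tool_rot: [0.794, 0.608, 0.0, -0.0]
ft_force: [-0.5, 1.1, 3.7]
grip_width: 0.0001
grip_force: 1.5
```

```bash

python3 -m pendant '[[[0,0,0.0005,0,0,0,0],[0,0,0.0005,0,0,0,0],[0,0,0,0,0,0,0],[0,0,0,0,0,0,0],[0,0,0,0,0,0,0]]]'
python3 -m pendant '[[[0,0,0.0005,0,0,0,0],[0,0,0.0005,0,0,0,0],[0,0,0,0,0,0,0],[0,0,0,0,0,0,0],[0,0,0,0,0,0,0]]]'

```

```text
time: 18.58
position: [0.5534, 0.0554, 0.2247]
tool_rot: [0.794, 0.608, 0.0, -0.0]
ft_force: [-0.1, 1.7, 2.9]
grip_width: 0.0005
grip_force: 1.5
time: 19.2
position: [0.5534, 0.0554, 0.2243]
tool_rot: [0.794, 0.608, 0.0, 0.0]
ft_force: [-0.7, 1.4, 6.8]
grip_width: 0.0004
grip_force: 3.1
```

```bash

python3 -m pendant '[[[0,0,0.0005,0,0,0,0],[0,0,0,0,0,0,0],[0,0,0,0,0,0,0],[0,0,0,0,0,0,0],[0,0,0,0,0,0,0]]]'

```

```text
time: 19.82
position: [0.5534, 0.0554, 0.2242]
tool_rot: [0.794, 0.608, 0.0, 0.0]
ft_force: [-2.1, 1.7, 9.7]
grip_width: 0.0001
grip_force: 4.3
```

```bash

python3 -m pendant '[[[0,0,0.0005,0,0,0,0],[0,0,0,0,0,0,0],[0,0,0,0,0,0,0],[0,0,0,0,0,0,0],[0,0,0,0,0,0,0]]]'

```

```text
time: 20.45
position: [0.5534, 0.0554, 0.2242]
tool_rot: [0.794, 0.608, 0.0, 0.0]
ft_force: [-3.0, 1.6, 11.4]
grip_width: 0.0006
grip_force: 5.5
```

```bash

python3 -m pendant '[[[0,0,0.0005,0,0,0,0],[0,0,0,0,0,0,0],[0,0,0,0,0,0,0],[0,0,0,0,0,0,0],[0,0,0,0,0,0,0]]]'
python3 -m pendant '[[[0,0,-0.002,0,0,0,0],[0,0,-0.003,0,0,0,0],[0,0,-0.01,0,0,0,0],[0,0,-0.03,0,0,0,0],[0,0,-0.04,0,0,0,0]]]'
python3 -m pendant '[[[-0.04,0,-0.01,0,0,0,0],[-0.05,0,0,0,0,0,0],[-0.05,0,0,0,0,0,0],[-0.04,0,0,0,0,0,0],[0,0,0,0,0,0,0]]]'
python3 - <<'E'
from rig import camera
from h import *
I={n:camera(n) for n in("scene","side")}
for n,c in I.items(): np.savez(n+"9.npz",**c)
a=I["scene"]["img"][130:260,245:375];b=I["side"]["img"][160:285,245:355]
f=lambda i:cv2.resize(i,(400,400),interpolation=cv2.INTER_CUBIC)
cv2.imwrite("pics/p4.png",np.hstack([f(a),f(b)])[:,:,::-1])
d=cv2.absdiff(I["scene"]["img"],load("scene0")["img"]).max(2)
for nm,(u,v) in {"jar":(175,262),"tray":(404,133),"tool":(207,318)}.items(): print(nm,d[v-20:v+20,u-20:u+20].mean())
E
```

```text
time: 21.08
position: [0.5535, 0.0554, 0.2242]
tool_rot: [0.794, 0.608, 0.0, 0.0]
ft_force: [-3.9, 3.1, 12.6]
grip_width: 0.0006
grip_force: 6.7
time: 21.7
position: [0.5528, 0.0552, 0.3073]
tool_rot: [0.794, 0.608, -0.001, -0.001]
ft_force: [1.1, 0.1, -0.2]
grip_width: 0.0007
grip_force: 0.0
time: 22.32
position: [0.5062, -0.1211, 0.3176]
tool_rot: [0.795, 0.607, -0.0, 0.0]
ft_force: [0.5, 1.1, 0.2]
grip_width: 0.0002
grip_force: 0.0
jar 7.76375
tray 7.8125
tool 7.5075
```

View pics/p4.png

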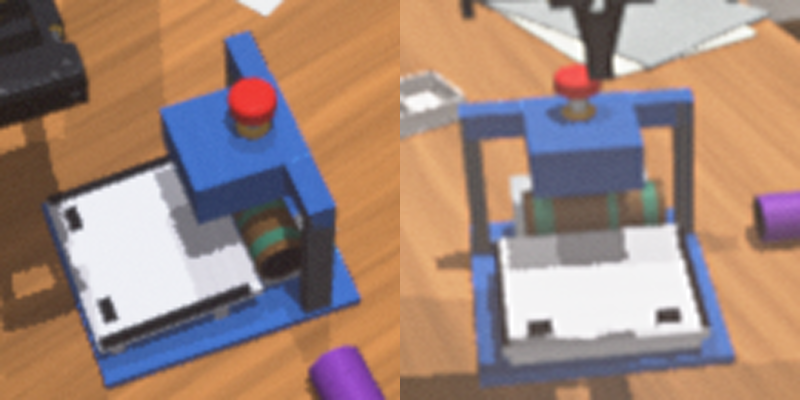

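The pipe lies seated in the vee, at about (270,245) in scene and (600,210) in side. The knob is down on a short stem, the arm is clear, and the bystanders show only image noise. Handing in.

```bash
python3 -c "from rig import hand_in;print(hand_in())"
```

```text
the job is handed in; nothing more can be done
None
```

The bronze pipe was rolled up the ramp into the vee, settled by itself and was clamped with about 13 N on the knob; the arm is clear, the jar, tray and rotary tool were left alone, and the job was handed in at about 22 s (no verdict came back).

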